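# Seat the keyed burner cap of the gas stove

### The job

The black burner cap on the gas stove is turned the wrong way, so its notch misses the spark pin and it sits too high. With a fingertip push the cap's brass peg round until the notch is over the pin (the red mark shows where), then press the cap down until it is fully seated, and take the hand away. Do not lift the cap, and leave the other things on the table and stove where they are.

Things in the scene. Friction and masses are not known exactly. Their poses are not given: they have to be found in the camera images.
- stove: Portable gas stove that stands firm, green with a steel top, 260 mm (x) by 340 mm (y), top at 91 mm. Origin on the table directly under the burner's axis; its z is up, the knob is on its -x side, the cartridge cover at y = -120 to -190 mm. On the axis stands a burner: grey dish 144 mm across, in it a silvery burner body 100 mm across (top 104 mm above the table), and over that the black cap.
- pin_tip (a point): Tip of the white ceramic spark pin (8 mm across) that stands up from the silvery burner body, 43 mm from the burner's axis in the stove's +x direction, tip 113.5 mm above the table. While the cap is unseated and covers it, it is not seen from above; a red radial mark on the grey dish just outside the cap shows its direction (mark from 52 to 74 mm from the axis).
- cap_notch (a point): Point in the middle of the cap's only notch, 43 mm from the axis, at the level of the cap's upper face. The notch is open at the rim, 16 mm wide, 18 mm deep (from 34 mm to the rim at 52 mm) and goes right through the cap.
- lug_top (a point): Centre of the top of the brass peg that stands up from the cap's face, 12 mm across, 22 mm tall, 36 mm from the axis, straight across from the notch. It is the cap's finger peg: pushed sideways from either side it turns the cap.
- cap_top (a point): Centre of the cap's flat upper face, on the burner's axis. The cap is a round black iron disc 104 mm across and 10 mm thick; it turns without limit. At the start its upper face is 125 mm above the table; seated it is 116 mm above the table.
- cap (a joint): Angle of the cap about the vertical burner axis in the stove's frame, rad, growing anticlockwise seen from above, without end stops; at 0 (or 2 pi) the notch lies exactly over the pin. The cap turns stiffly (about 0.06 N m) and stays where it is left. The notch has about 4 mm (0.09 rad) of play either side of the pin.
- sleeve (a joint): How far the cap has been pressed down from its starting height, m: 0 at the start, 0.009 fully seated, negative if lifted. Its neck is a snug fit: it stays where it is left and takes about 6 N to press down and more to lift. Unless the notch is over the pin it is stopped by the pin after about 1.5 mm.
- sugar_jar: White ceramic sugar jar with a wooden lid, 90 mm across, about 130 mm tall. A bystander; origin at the centre of its underside.
- plate_low: Yellow melamine plate, 160 mm across, 20 mm tall. A bystander; origin at the centre of its underside.
- plate_far: Orange melamine plate, 160 mm across, 20 mm tall. A bystander; origin at the centre of its underside.
- tumbler: Purple plastic tumbler, 72 mm across, 105 mm tall, standing just to the left (+y) of the stove. A bystander; origin at the centre of its underside.
- ladle: Stainless ladle lying beside the stove on its right (-y), about 330 mm long along its x axis (handle end at x = -168 mm, 84 mm wide bowl at x = +125 mm). A bystander; origin on the table under its handle.
- mug: Blue ceramic mug, 80 mm across plus its handle, 85 mm tall. A bystander; origin at the centre of its underside.
- pan_support: Black iron pan support (a ring with four fingers) taken off the stove, 180 mm across, 36 mm tall. A bystander; origin at the centre of its underside.
- matchbox: Yellow matchbox, 53 x 36 x 16 mm, lying on the stove's raised green gas-cartridge cover. A bystander; origin at the centre of its underside.

How it is judged:
On the way, in this order (a step that is already met when the one before it is completed fails the run):
1. the cap's notch is brought over the pin (horizontal distance between cap_notch and pin_tip below 0.006 m).
2. the cap is pressed down onto its seat (value of joint sleeve above 0.0075 m and horizontal distance between cap_notch and pin_tip below 0.006 m), for 0.2 s.
At the end, for the whole second after the job is handed in: The cap is pressed at least 7.5 of its 9 mm down, its notch within 6 mm of the pin (seen from above), and it is at rest (all of step 2 and velocity of joint cap between -0.05 and 0.05 rad/s and velocity of joint sleeve between -0.005 and 0.005 m/s); the robot touches nothing.
It fails at once if the cap is lifted more than 4 mm (value of joint sleeve below -0.004 m).
It fails at once if a bystander is moved more than 30 mm, lifted or knocked over (distance of any of sugar_jar, plate_low, plate_far, tumbler, ladle, mug, pan_support, matchbox from where it was at the start of the episode above 0.03 m).
It also fails if it takes over 48 s, if anything falls off the work surface, if the arm or the gripper's body presses on something with over 40 N, if the wrist force passes 120 N, or if a joint passes its speed limit or range.

### The arm

A 7-joint arm with a two-finger parallel gripper is mounted at the origin on the work surface. World frame = base frame: x ahead of the robot, y to its left, z up, the work surface at z = 0. Lengths are in m, angles in rad, forces in N, time in s.
With the tool pointing down it reaches from about 0.4 to 0.925 m from the base axis. Payload 4.1 kg.
Tool frame: the origin (TCP) lies on the centre line of the jaws, within the pads' length; the fingertips stand 22 mm ahead of it and the grasp point (between the pads) lies 3 mm ahead of it; z points along the fingers, y is the direction in which the jaws open and shut (so a half turn about z gives the same grasp; the last joint's range is limited). The gripper opens to 85 mm and grips with 20 to 120 N. Pads are 22 mm wide; open, the fingers measure 114 mm over their backs; the gripper's body (76 mm by 85 mm) begins 54 mm behind the grasp point. The pads swing forward as they close: fully open they stand 13 mm farther back than shut.
Start: joints at [1.063, 0.398, 0.045, 1.537, -0.019, 1.207, -0.051], TCP at [0.258, -0.596, 0.253] pointing down, gripper open.
Joint ranges: [-2.82, 2.82], [-0.49, 2.23], [-1.37, 1.46], [0, 2.46], [-1.36, 4.5], [0.23, 2], [-2.94, 2.94]. Speed limits (rad/s): [2.57, 2.57, 3.14, 3.14, 3.14, 3.14, 3.14].

### API

Orientations are given as a 3x3 rotation matrix whose columns are the frame's x, y, z axes.
In Python, from station import telemetry, cams, workorder gives the robot as it stands.
- The arm moves only by the shell command python3 -m inch 'ROWS'. ROWS is a JSON object of lists of equal length, an entry for each row: "translation": the shift along the tool's x, y, z in m, a list of three; "angular": the turn, a rotation vector about the tool's x, y, z in units of 6 degrees (1.0 is 6 degrees), a list of three; "grip": the closure, from 0 (fully open) to 1 (shut). In form: {"translation": [[tx, ty, tz], ...], "angular": [[wx, wy, wz], ...], "grip": [grip, ...]}. A call has 1 to 12 rows; each row shifts and turns the pose as measured when the row begins, along the tool's axes as they then stand; what a row does not reach is not made up. A row lasts 1/12 s, in which the tool goes at most 41.7 mm and 7.16 degrees, less where a joint would pass 70% of its speed; a pose out of reach is approached as far as the arm can. A call is refused whole if a number of a shift passes 0.0417 or a number of a turn 1, either way. A call with a gripper value outside its range is refused whole. The fingers move at their own pace and stop on an object; the grip force is fixed at half the most. Time passes only in rows, so rows that do not move let the fingers close. It gives the time, the measured TCP pose, the force and the opening at its end, in the units of the state.
- telemetry.read_state(): the state, without advancing time (a new reading comes with each control period).
- cams.snapshot(name): name is "scene" or "top" or "wrist"; returns a dict with "img" (384x512x3 uint8, blue, green, red), "intrinsics" (3x3 intrinsics, pixels), "R" (3x3) and "t" (3): a world point X has camera coordinates R X + t. Camera axes: x right, y down, z forward; pixel columns grow to the right and rows downward; lengths in m; the calibration is good to about 2 mm. A picture is of the moment at which its call begins. There is no depth.
- workorder.sign_off(): hands the job in, once; it reports no verdict.
Trained networks look in a picture, given as the dict that the camera call returned (one of the last four; its "shot" number tells which), for a name from the list of things; names that differ only in an ending like _2 or _b are one class to them, and where a whole thing is asked for, a point or a joint stands for the part that bears it (a point fixed in the world has none). Each returns a list of dicts, best first, with "confidence" (0 to 1); they miss things now and then, are a little off and sometimes report something else, mostly with a low value. They report only what shows in the picture. A call takes as long as a camera call.
- cams.cut_out(picture, query): "region" (384x512 bool, what is visible of it) and "xy" ([column, row] as shares, 0 to 1, of the picture: columns of its width, rows of its height, amid what is visible of it).
- cams.pinpoint(picture, query): "xy" ([column, row] as shares, 0 to 1, of the picture: columns of its width, rows of its height: a listed point, or the origin of a listed thing).
The state is a dict: "clock": time; "q": joint angles; "qd": joint speeds; "joint_efforts": joint torques, N m; "tcp_pos": TCP position; "eef_rot": TCP orientation; "force": force on the tool from outside, world axes, zero at the start; "wrist_torque": the same for the moment, N m; "grip_width": opening from 0.0 (shut) to 1.0 (fully open).
Only numpy, scipy, OpenCV 4.12 (cv2) and the standard library are available. Lean on these libraries where they do the work, as an engineer would, in place of code of your own. Each camera call takes 0.05 s, during which the arm holds its last target. There are 200 camera calls.

## Working session

There is one attempt and no reset: what is moved stays moved. The work goes in short steps, Python scripts to look and compute and a shell command to move; the robot and the scene stay as the last step left them, time stands still between calls to the robot, and variables do not carry over. Pictures are saved under pics/ and viewed, about 8 in all and at most 12, crops included, and the job is handed in when it is done.

```bash
mkdir -p pics
cat > h.py <<'E'
import numpy as np, cv2
from station import telemetry, cams, workorder
def ray(p,xy):
    K,R,t=map(np.array,(p["intrinsics"],p["R"],p["t"]))
    d=R.T@np.linalg.inv(K)@[xy[0]*512,xy[1]*384,1]; return -R.T@t,d
def at(p,xy,z):
    c,d=ray(p,xy); return c+d*(z-c[2])/d[2]
def proj(p,X):
    K,R,t=map(np.array,(p["intrinsics"],p["R"],p["t"])); v=K@(R@np.array(X)+t); return v[:2]/v[2]
E
python3 - <<'E'
from h import *
s=telemetry.read_state(); print(s["clock"],s["tcp_pos"],np.round(s["eef_rot"],3).tolist(),s["force"],s["grip_width"])
Z=dict(stove=0,pin_tip=.1135,cap_notch=.125,lug_top=.147,cap_top=.125,tumbler=0,mug=0,sugar_jar=0,pan_support=0,matchbox=.11)
ims=[]
for n in("top","scene"):
    p=cams.snapshot(n); ims.append(p["img"])
    for q,z in Z.items():
        r=cams.pinpoint(p,q)
        print(n,q,[(round(a["confidence"],2),np.round(np.array(a["xy"])*[512,384]).tolist(),np.round(at(p,a["xy"],z),3).tolist()) for a in r[:2]])
    cv2.imwrite(f"pics/{n}0.png",cv2.resize(p["img"],(800,600),interpolation=cv2.INTER_CUBIC))
E
```

```text
0.0 [ 0.258189   -0.59589042  0.25227429] [[0.918, 0.398, -0.001], [0.398, -0.918, 0.002], [-0.0, -0.002, -1.0]] [-0.36753609 -0.48708835  0.18831234] 1.0012795825910805
top stove [(0.81, [257.0, 186.0], [0.553, 0.043, 0.0])]
top pin_tip [(0.78, [252.0, 174.0], [0.591, 0.062, 0.113])]
top cap_notch [(0.97, [263.0, 183.0], [0.551, 0.016, 0.125])]
top lug_top [(0.93, [245.0, 176.0], [0.581, 0.088, 0.147])]
top cap_top [(0.63, [257.0, 180.0], [0.566, 0.042, 0.125])]
top tumbler [(0.59, [219.0, 204.0], [0.48, 0.209, 0.0])]
top mug [(0.71, [383.0, 211.0], [0.438, -0.493, 0.0]), (0.32, [251.0, 171.0], [0.619, 0.067, 0.0])]
top sugar_jar [(0.8, [162.0, 165.0], [0.654, 0.456, 0.0])]
top pan_support [(0.57, [394.0, 172.0], [0.604, -0.545, 0.0])]
top matchbox [(0.61, [293.0, 177.0], [0.576, -0.105, 0.11]), (0.34, [218.0, 207.0], [0.459, 0.2, 0.11])]
scene stove [(0.73, [267.0, 203.0], [0.56, 0.053, 0.0])]
scene pin_tip [(0.86, [280.0, 187.0], [0.593, 0.072, 0.113])]
scene cap_notch [(0.79, [256.0, 186.0], [0.537, 0.019, 0.125])]
scene lug_top [(0.85, [279.0, 174.0], [0.575, 0.09, 0.147])]
scene cap_top [(0.91, [267.0, 180.0], [0.548, 0.062, 0.125]), (0.65, [238.0, 228.0], [0.592, -0.13, 0.125])]
scene tumbler [(0.92, [277.0, 155.0], [0.459, 0.241, 0.0]), (0.34, [148.0, 350.0], [0.602, -0.537, 0.0])]
scene mug [(0.64, [122.0, 298.0], [0.432, -0.485, 0.0])]
scene sugar_jar [(0.95, [347.0, 147.0], [0.641, 0.443, 0.0])]
scene pan_support [(0.56, [151.0, 345.0], [0.599, -0.521, 0.0])]
scene matchbox [(0.7, [241.0, 228.0], [0.594, -0.118, 0.11])]
```

View pics/top0.png

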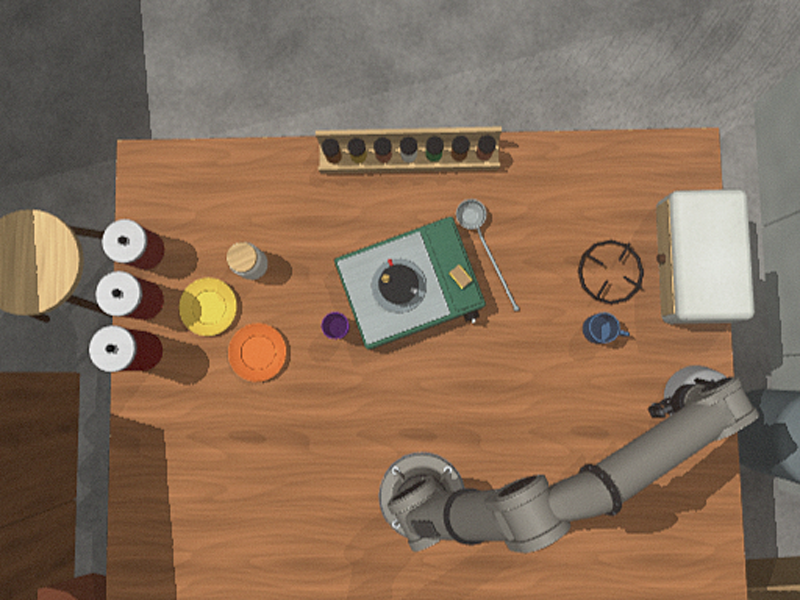

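View pics/scene0.png

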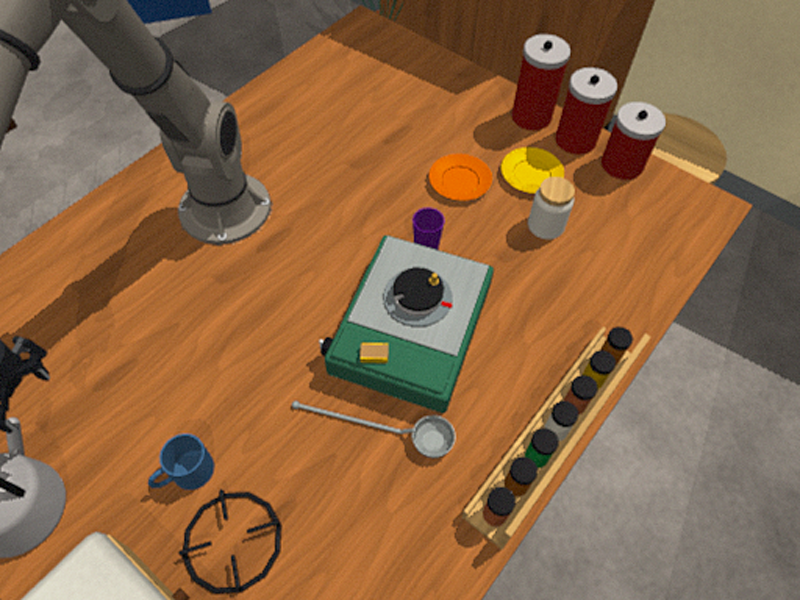

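The burner is at about (400,285) in the enlarged top view, with the red mark at (390,262) and the peg at (385,279). The notch is at (415,293). The peg therefore has to go about 140° anticlockwise. I'll move over the stove to look from close up.

```bash
python3 -m inch '{"translation": [[0.029,-0.026,-0.005],[0.029,-0.026,-0.005],[0.029,-0.026,-0.005],[0.029,-0.026,-0.005],[0.029,-0.026,-0.005],[0.029,-0.026,-0.005],[0.029,-0.026,-0.005],[0.029,-0.026,-0.005],[0.029,-0.026,-0.005],[0.029,-0.026,-0.005],[0.029,-0.026,-0.005],[0.029,-0.026,0]], "angular": [[0,0,0],[0,0,0],[0,0,0],[0,0,0],[0,0,0],[0,0,0],[0,0,0],[0,0,0],[0,0,0],[0,0,0],[0,0,0],[0,0,0]], "grip": [0,0,0,0,0,0,0,0,0,0,0,0]}'
```

```text
clock: 2.1
tcp_pos: [0.4577, -0.1649, 0.3083]
eef_rot: [[0.926, 0.377, -0.0], [0.377, -0.926, -0.009], [-0.003, 0.008, -1.0]]
force: [0.5, 0.5, -0.1]
grip_width: 1.002
```

```bash
python3 -m inch '{"translation": [[0.028,-0.026,0],[0.028,-0.026,0],[0.028,-0.026,0],[0.028,-0.026,0],[0.028,-0.026,0],[0.028,-0.026,0],[0,0,0],[0,0,0],[0,0,0],[0,0,0],[0,0,0],[0,0,0]], "angular": [[0,0,0],[0,0,0],[0,0,0],[0,0,0],[0,0,0],[0,0,0],[0,0,-1],[0,0,-1],[0,0,-1],[0,0,-1],[0,0,-1],[0,0,-1]], "grip": [0,0,0,0,0,0,0,0,0,0,0,0]}'
cat > look.py <<'E'
from h import *
import sys
name=sys.argv[1]; zc=float(sys.argv[2]) if len(sys.argv)>2 else .125
s=telemetry.read_state(); print(s["clock"],s["tcp_pos"],np.degrees(np.arctan2(s["eef_rot"][1][0],s["eef_rot"][0][0])),s["q"],s["force"])
p=cams.snapshot("wrist")
for q,z in dict(pin_tip=.1135,cap_notch=zc,lug_top=zc+.022,cap_top=zc,stove=0,matchbox=.11,tumbler=0).items():
    r=cams.pinpoint(p,q)
    print(q,[(round(a["confidence"],2),np.round(np.array(a["xy"])*[512,384]).tolist(),np.round(at(p,a["xy"],z),4).tolist()) for a in r[:2]])
# red mark
hsv=cv2.cvtColor(p["img"],cv2.COLOR_BGR2HSV)
m=(((hsv[...,0]<8)|(hsv[...,0]>172))&(hsv[...,1]>150)&(hsv[...,2]>80)).astype(np.uint8)
n,l,st,c=cv2.connectedComponentsWithStats(m)
for i in range(1,n):
    if st[i,4]>15: print("red",st[i,4],c[i],at(p,c[i]/[512,384],.094).round(4))
cv2.imwrite(f"pics/{name}.png",cv2.resize(p["img"],(640,480),interpolation=cv2.INTER_CUBIC))
E
python3 look.py w1
```

```text
clock: 3.1
tcp_pos: [0.56, 0.0701, 0.31]
eef_rot: [[0.486, 0.874, 0.01], [0.874, -0.486, -0.002], [0.003, 0.01, -1.0]]
force: [0.1, -0.2, -0.2]
grip_width: 1.002
3.1 [0.55998846 0.07011819 0.30997158] 60.911404161201105 [ 0.25981361  0.23392059 -0.55344897  1.66124486  0.13281765  1.27412905
 -0.82702644] [ 0.09149021 -0.16069867 -0.2469521 ]
pin_tip [(0.76, [284.0, 161.0], [0.5962, 0.0661, 0.1135])]
cap_notch [(0.66, [267.0, 222.0], [0.5423, 0.0107, 0.125])]
lug_top [(0.66, [259.0, 163.0], [0.5725, 0.0852, 0.147])]
cap_top [(0.78, [264.0, 191.0], [0.5584, 0.0483, 0.125])]
stove [(0.74, [264.0, 166.0], [0.5634, 0.0478, 0.0])]
matchbox [(0.57, [370.0, 256.0], [0.638, -0.1094, 0.11]), (0.56, [325.0, 263.0], [0.58, -0.0885, 0.11])]
tumbler [(0.82, [144.0, 102.0], [0.4526, 0.2227, 0.0])]
red 128 [295.96875 145.0625 ] [0.6185 0.0722 0.094 ]
```

View pics/w1.png

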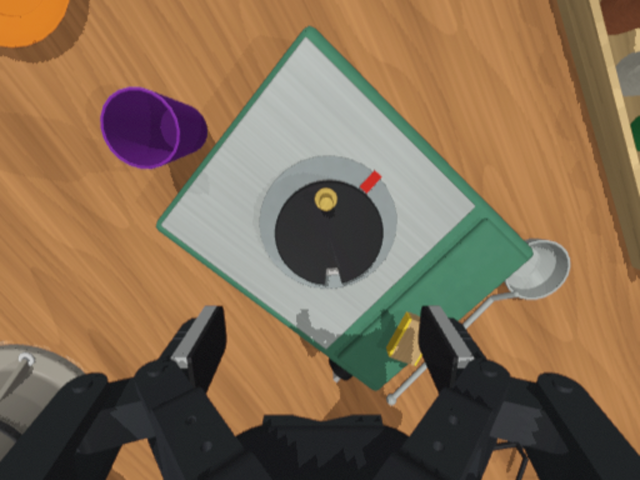

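The wrist view confirms it. In the 640-pixel picture the cap is at (329,232), the peg at (326,200), the notch at (333,277) and the red mark at (370,182). In world terms the axis is about (0.559,0.049), the peg direction 68° and the mark 22°, so the turn is about +134°. I'll straddle the peg with half-closed fingers.

```bash
python3 -m inch '{"translation": [[0.006,0.002,0.02],[0.006,0.002,0.02],[0.005,0.001,0.02],[0,0,0.02],[0,0,0.015],[0,0,0],[0,0,0],[0,0,0]], "angular": [[0.1,0,-0.6],[0,0,-0.6],[0,0,0],[0,0,0],[0,0,0],[0,0,0],[0,0,0],[0,0,0]], "grip": [0.6,0.6,0.6,0.6,0.6,0.6,0.6,0.6]}'; python3 look.py w2
```

```text
clock: 4.17
tcp_pos: [0.5748, 0.0832, 0.214]
eef_rot: [[0.381, 0.925, 0.006], [0.925, -0.381, 0.002], [0.004, 0.004, -1.0]]
force: [-1.1, 0.2, 0.2]
grip_width: 0.403
4.1667 [0.57476924 0.08322573 0.214032  ] 67.6297638189059 [ 0.23102436  0.34588953 -0.56007396  1.74572425  0.20263114  1.10178485
 -0.78388498] [-1.07533517  0.21466901  0.21213364]
pin_tip [(0.6, [289.0, 208.0], [0.5982, 0.0664, 0.1135])]
cap_notch [(0.6, [254.0, 283.0], [0.5427, 0.0134, 0.125])]
lug_top [(0.8, [257.0, 215.0], [0.5751, 0.0837, 0.147]), (0.47, [254.0, 244.0], [0.5639, 0.0617, 0.147])]
cap_top [(0.96, [254.0, 243.0], [0.5589, 0.0514, 0.125])]
stove [(0.59, [255.0, 198.0], [0.5574, 0.0484, 0.0])]
matchbox [(0.58, [255.0, 202.0], [0.5721, 0.0814, 0.11])]
tumbler [(0.82, [119.0, 106.0], [0.4543, 0.2166, 0.0])]
red 228 [304.59649123 186.5877193 ] [0.6186 0.0722 0.094 ]
```

View pics/w2.png

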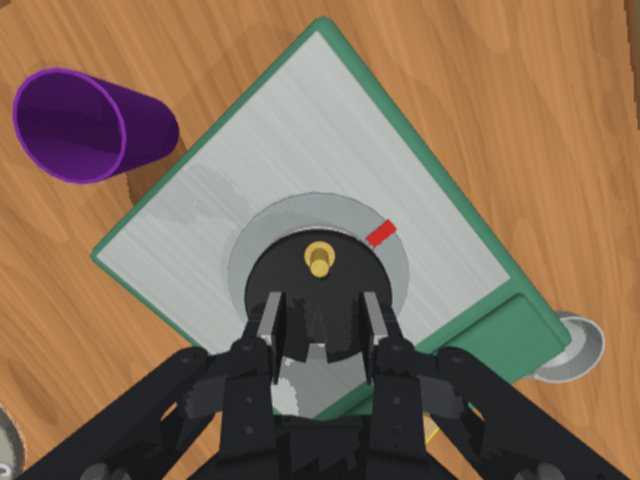

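```bash
python3 -m inch '{"translation": [[0,0,0.018],[0,0,0.018],[0,0,0.01],[0,0,0.005],[0,0,0]], "angular": [[0,0,0],[0,0,0],[0,0,0],[0,0,0],[0,0,0]], "grip": [0.6,0.6,0.6,0.6,0.6]}'; python3 look.py w3
```

```text
clock: 4.98
tcp_pos: [0.5771, 0.0836, 0.1637]
eef_rot: [[0.381, 0.925, 0.012], [0.925, -0.381, 0.003], [0.007, 0.01, -1.0]]
force: [-0.8, 0.4, -0.1]
grip_width: 0.399
4.9833 [0.57706235 0.08361582 0.16365041] 67.61250230921249 [ 0.21451284  0.39894895 -0.54544274  1.79630069  0.24259061  1.00087643
 -0.81642693] [-0.78992506  0.43684173 -0.10889781]
pin_tip [(0.58, [292.0, 234.0], [0.5979, 0.0676, 0.1135]), (0.55, [246.0, 325.0], [0.5363, 0.0066, 0.1135])]
cap_notch [(0.84, [251.0, 327.0], [0.5435, 0.0135, 0.125])]
lug_top [(0.92, [249.0, 250.0], [0.5732, 0.0858, 0.147])]
cap_top [(0.9, [252.0, 281.0], [0.5602, 0.0505, 0.125]), (0.54, [246.0, 328.0], [0.5395, 0.0143, 0.125])]
stove [(0.94, [251.0, 214.0], [0.5568, 0.0497, 0.0])]
matchbox []
tumbler [(0.55, [93.0, 105.0], [0.4576, 0.2183, 0.0])]
red 356 [312.65449438 207.82865169] [0.6187 0.0723 0.094 ]
```

View pics/w3.png

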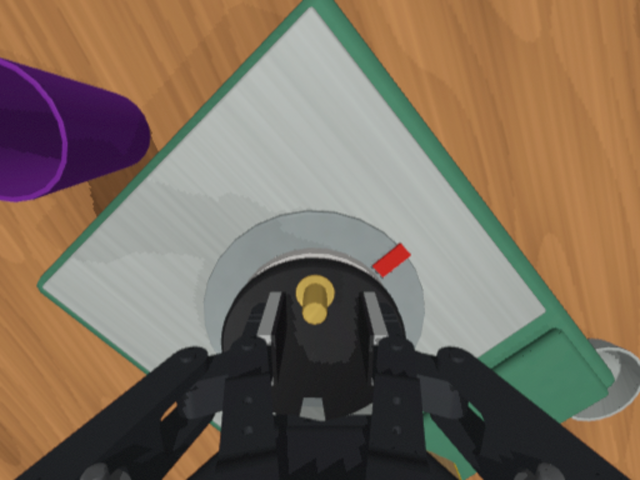

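```bash
python3 -m inch '{"translation": [[-0.001,-0.001,0.006],[-0.001,-0.001,0.004],[0,0,0]], "angular": [[0.1,0.07,0],[0,0,0],[0,0,0]], "grip": [0.6,0.6,0.6]}'
python3 - <<'E'
from h import *
s=telemetry.read_state();p=cams.snapshot("wrist");R=np.array(s["eef_rot"])
for L in(0,.009,.015,.022,.03,.035): print(L,[ (proj(p,s["tcp_pos"]+R@[x,.017,L])*1.25).round() for x in(-.011,.011)])
E
```

```text
clock: 5.63
tcp_pos: [0.5759, 0.0829, 0.1553]
eef_rot: [[0.381, 0.925, 0.009], [0.924, -0.381, 0.015], [0.017, 0.003, -1.0]]
force: [-0.6, 0.5, 0.5]
grip_width: 0.398
0 [array([361., 356.]), array([363., 311.])]
0.009 [array([359., 344.]), array([361., 300.])]
0.015 [array([358., 336.]), array([359., 294.])]
0.022 [array([356., 327.]), array([358., 287.])]
0.03 [array([355., 318.]), array([356., 279.])]
0.035 [array([354., 313.]), array([355., 275.])]
```

```bash
python3 -m inch '{"translation": [[0,0,0.003],[0,0,0.001],[-0.0002,-0.0038,0],[-0.0002,-0.0038,0],[-0.0002,-0.0038,0],[-0.0002,-0.0038,0],[-0.0002,-0.0038,0],[-0.0002,-0.0038,0]], "angular": [[0,-0.16,0],[0,0,0],[0,0,-1],[0,0,-1],[0,0,-1],[0,0,-1],[0,0,-1],[0,0,-1]], "grip": [0.6,0.6,0.6,0.6,0.6,0.6,0.6,0.6]}'
cat > pol.py <<'E'
from h import *
s=telemetry.read_state();R=np.array(s["eef_rot"]);d=s["tcp_pos"]-np.array([.5598,.0505,0])
print("r",np.hypot(*d[:2]).round(4),"ang",np.degrees(np.arctan2(d[1],d[0])).round(1),"yaw",np.degrees(np.arctan2(R[1,0],R[0,0])).round(1),"tilt",R[2,:2].round(3),"q7",s["q"][6],"F tool",(R.T@s["force"]).round(1))
E
python3 pol.py
```

```text
clock: 6.35
tcp_pos: [0.5557, 0.0852, 0.1507]
eef_rot: [[-0.264, 0.965, 0.007], [0.965, 0.264, -0.003], [-0.005, 0.006, -1.0]]
force: [2.5, -0.3, -1.2]
grip_width: 0.396
r 0.0349 ang 96.8 yaw 105.3 tilt [-0.005  0.006] q7 -0.2351959525290156 F tool [-1.   2.3  1.3]
```

```bash
python3 -m inch '{"translation": [[0.0004,-0.0044,0],[0.0002,-0.0044,0],[0.0002,-0.0044,0],[0,-0.0044,0],[0,-0.0044,0],[0,-0.0044,0],[0,-0.0044,0],[0,-0.0044,0]], "angular": [[0.05,0,-1],[0,0,-1],[0,0,-1],[0,0,-1],[0,0,-1],[0,0,-1],[0,0,-1],[0,0,-1]], "grip": [0.6,0.6,0.6,0.6,0.6,0.6,0.6,0.6]}'; python3 pol.py
```

```text
clock: 7.02
tcp_pos: [0.5338, 0.0717, 0.1514]
eef_rot: [[-0.914, 0.405, 0.019], [0.405, 0.914, 0.006], [-0.014, 0.013, -1.0]]
force: [0.6, 1.8, -1.6]
grip_width: 0.398
r 0.0336 ang 140.8 yaw 156.1 tilt [-0.014  0.013] q7 0.5993726304137216 F tool [0.2 1.8 1.6]
```

```bash
python3 -m inch '{"translation": [[0.0013,-0.0046,0],[0.0013,-0.0046,0],[0.001,-0.0046,0],[0.001,-0.0046,0],[0.001,-0.0046,0],[0.0008,-0.0046,0],[0.0008,-0.0046,0],[0.0006,-0.0046,0]], "angular": [[0.12,0.13,-0.6],[0,0,-0.6],[0,0,-0.6],[0,0,-0.6],[0,0,-0.6],[0,0,-0.6],[0,0,-0.6],[0,0,-0.6]], "grip": [0.6,0.6,0.6,0.6,0.6,0.6,0.6,0.6]}'; python3 pol.py; python3 look.py w4
```

```text
clock: 7.68
tcp_pos: [0.5224, 0.0468, 0.1519]
eef_rot: [[-0.993, -0.121, 0.011], [-0.121, 0.993, 0.015], [-0.013, 0.013, -1.0]]
force: [0.8, 2.3, -0.5]
grip_width: 0.4
r 0.0376 ang -174.4 yaw -173.0 tilt [-0.013  0.013] q7 1.1377183753961173 F tool [-1.1  2.2  0.5]
7.6833 [0.52237376 0.04683229 0.15193489] -173.040352265174 [ 0.66362615  0.43580134 -1.02439373  1.93492667  0.4305013   0.99779135
  1.13771838] [ 0.84843268  2.28756826 -0.47858486]
pin_tip []
cap_notch [(0.78, [240.0, 338.0], [0.6005, 0.0439, 0.125])]
lug_top [(0.94, [276.0, 266.0], [0.524, 0.0569, 0.147])]
cap_top [(0.79, [257.0, 290.0], [0.5587, 0.0506, 0.125])]
stove [(0.75, [257.0, 219.0], [0.5651, 0.0525, 0.0])]
matchbox [(0.64, [45.0, 263.0], [0.5644, -0.0956, 0.11])]
tumbler [(0.7, [45.0, 262.0], [0.6471, -0.1836, 0.0]), (0.67, [436.0, 138.0], [0.456, 0.2205, 0.0])]
```

View pics/w4.png

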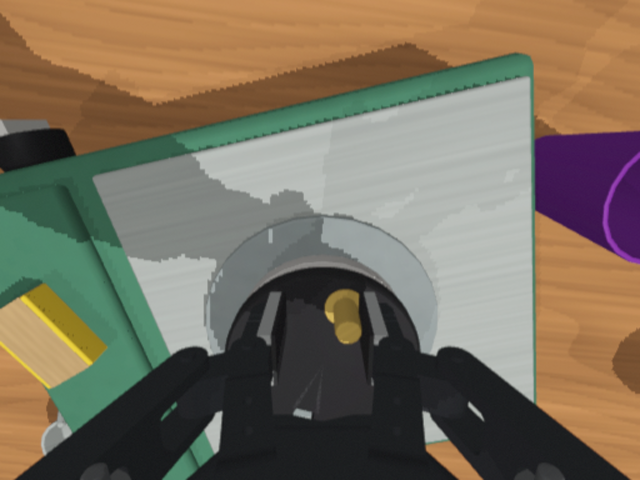

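```bash
python3 -m inch '{"translation": [[-0.0004,-0.0042,-0.0005],[-0.0004,-0.0042,0],[-0.0004,-0.0042,0],[-0.0004,-0.0042,0],[-0.0004,-0.0042,0]], "angular": [[0.12,0.12,-0.9],[0,0,-0.9],[0,0,-0.9],[0,0,-0.9],[0,0,-0.9]], "grip": [0.6,0.6,0.6,0.6,0.6]}'; python3 pol.py; python3 look.py w5
```

```text
clock: 8.5
tcp_pos: [0.529, 0.0312, 0.1524]
eef_rot: [[-0.819, -0.574, -0.002], [-0.574, 0.819, 0.001], [0.001, 0.002, -1.0]]
force: [-1.4, 1.2, 0.1]
grip_width: 0.401
r 0.0363 ang -148.0 yaw -145.0 tilt [0.001 0.002] q7 1.5803167725568272 F tool [ 0.5  1.8 -0.1]
8.5 [0.52901761 0.03123878 0.15237311] -144.98071303225444 [ 0.74000588  0.5022388  -1.12265193  1.9111516   0.51878048  1.06060602
  1.58031677] [-1.43820399  1.22729516  0.0627257 ]
pin_tip [(0.58, [240.0, 327.0], [0.6003, 0.0649, 0.1135])]
cap_notch [(0.84, [236.0, 339.0], [0.601, 0.0624, 0.125])]
lug_top [(0.69, [279.0, 264.0], [0.5242, 0.0411, 0.147])]
cap_top [(0.81, [254.0, 292.0], [0.561, 0.0504, 0.125])]
stove [(0.85, [259.0, 220.0], [0.5629, 0.0568, 0.0])]
matchbox [(0.76, [46.0, 163.0], [0.5656, -0.1016, 0.11]), (0.57, [276.0, 263.0], [0.5426, 0.0558, 0.11])]
tumbler [(0.78, [434.0, 225.0], [0.4573, 0.2198, 0.0])]
red 35 [235.77142857 330.4       ] [0.6227 0.0738 0.094 ]
```

```bash
python3 -m inch '{"translation": [[0,-0.0028,0],[0,-0.0025,0]], "angular": [[0,0,-0.5],[0,0,-0.5]], "grip": [0.6,0.6]}'; python3 pol.py; python3 look.py w6
```

```text
clock: 9.07
tcp_pos: [0.5319, 0.0275, 0.1526]
eef_rot: [[-0.756, -0.654, -0.001], [-0.654, 0.756, -0.001], [0.001, 0.0, -1.0]]
force: [-2.3, 0.6, -1.1]
grip_width: 0.401
r 0.0362 ang -140.5 yaw -139.1 tilt [0.001 0.   ] q7 1.6735680596542353 F tool [1.4 2.  1.1]
9.0667 [0.53185274 0.02748493 0.1525571 ] -139.14084440405014 [ 0.75612412  0.51786835 -1.14280374  1.90541652  0.53887469  1.07178643
  1.67356806] [-2.33516078  0.56873341 -1.11944212]
pin_tip [(0.56, [234.0, 325.0], [0.6016, 0.0635, 0.1135])]
cap_notch [(0.55, [238.0, 337.0], [0.598, 0.066, 0.125])]
lug_top []
cap_top []
stove [(0.82, [261.0, 218.0], [0.5604, 0.0562, 0.0])]
matchbox [(0.89, [59.0, 145.0], [0.567, -0.1009, 0.11])]
tumbler [(0.57, [428.0, 241.0], [0.4576, 0.2181, 0.0])]
```

View pics/w6.png

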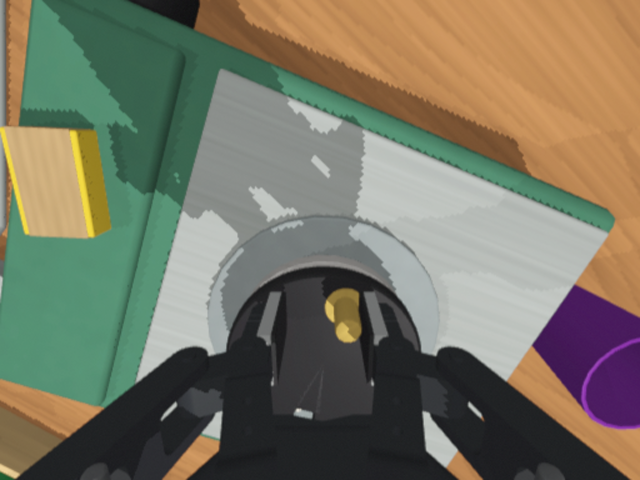

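```bash
python3 -m inch '{"translation": [[0,0.006,0],[0,0.003,0],[0,0,-0.012],[0,0,-0.02],[0,0,-0.03],[0.0,0,-0.03],[0.0,0,-0.03],[0,0,0]], "angular": [[0,0,0],[0,0,0],[0,0,0],[0,0,0],[0,0,0],[0,0,0],[0,0,0],[0,0,0]], "grip": [0.6,0.6,0.6,0.6,0.6,0.6,1,1]}'; python3 pol.py; python3 look.py w7
python3 - <<'E'
import cv2
i=cv2.imread('pics/w7.png'); cv2.imwrite('pics/w7c.png',cv2.resize(i[120:390,180:480],(780,702))[:600])
E
```

```text
clock: 10.13
tcp_pos: [0.5272, 0.0356, 0.2838]
eef_rot: [[-0.757, -0.653, 0.005], [-0.653, 0.757, -0.002], [-0.003, -0.005, -1.0]]
force: [1.3, 0.4, -0.6]
grip_width: 0.127
r 0.0359 ang -155.4 yaw -139.2 tilt [-0.003 -0.005] q7 1.7962462104317263 F tool [-1.3 -0.6  0.6]
10.1333 [0.52718877 0.03556655 0.28375408] -139.2149902463163 [ 0.87340927  0.36375408 -1.27119839  1.76503271  0.36648439  1.27992086
  1.79624621] [ 1.3392927   0.36531172 -0.56038819]
pin_tip [(0.59, [236.0, 239.0], [0.603, 0.0647, 0.1135])]
cap_notch [(0.89, [240.0, 241.0], [0.5962, 0.0668, 0.125]), (0.49, [377.0, 200.0], [0.4586, 0.148, 0.125])]
lug_top [(0.69, [259.0, 187.0], [0.5267, 0.0352, 0.147])]
cap_top [(0.96, [251.0, 216.0], [0.5638, 0.0559, 0.125]), (0.17, [494.0, 252.0], [0.4125, 0.3016, 0.125])]
stove [(0.95, [251.0, 182.0], [0.564, 0.0514, 0.0])]
matchbox [(0.93, [132.0, 122.0], [0.5692, -0.1054, 0.11])]
tumbler [(0.91, [376.0, 198.0], [0.4553, 0.2196, 0.0]), (0.74, [493.0, 256.0], [0.3945, 0.4509, 0.0])]
red 115 [505.66956522 379.0173913 ] [0.5261 0.5478 0.094 ]
```

View pics/w7c.png

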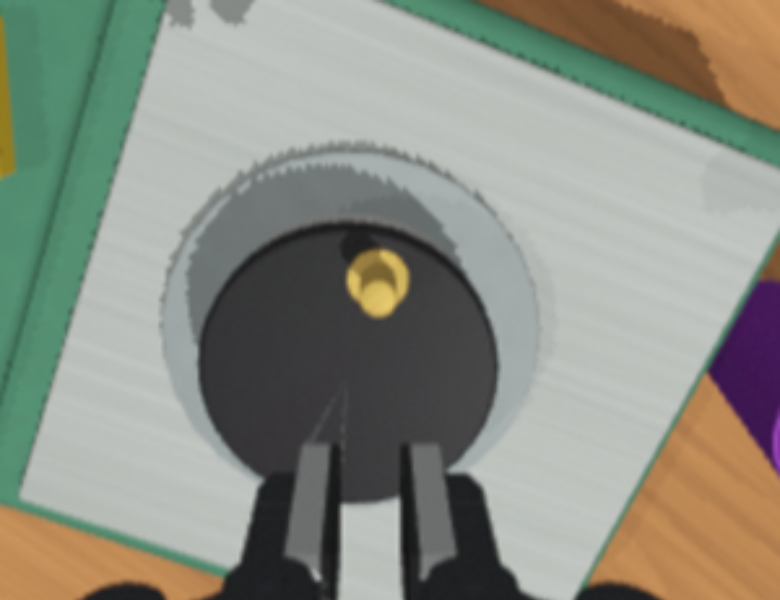

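```bash
python3 -m inch '{"translation": [[-0.03,-0.01,0],[-0.03,0,0],[-0.02,0,0],[0,0,0],[0,0,0]], "angular": [[0,0,0],[0,0,0],[0,0,0],[0,0,0],[0,0,0]], "grip": [1,1,1,1,1]}'; python3 pol.py; python3 look.py w8
python3 - <<'E'
import cv2
i=cv2.imread('pics/w8.png'); cv2.imwrite('pics/w8c.png',cv2.resize(i[80:305,180:480],(800,600)))
E
```

```text
clock: 10.95
tcp_pos: [0.5908, 0.0747, 0.2689]
eef_rot: [[-0.761, -0.648, -0.019], [-0.648, 0.762, -0.006], [0.018, 0.008, -1.0]]
force: [-0.5, 0.3, 0.2]
grip_width: 0.004
r 0.0393 ang 38.0 yaw -139.6 tilt [0.018 0.008] q7 1.6743758533025566 F tool [ 0.1  0.6 -0.2]
10.95 [0.59076615 0.07465688 0.26887469] -139.59448006941744 [ 0.62884407  0.51782579 -1.16165852  1.615398    0.48031217  1.35228105
  1.67437585] [-0.45853687  0.34175543  0.24235437]
pin_tip [(0.91, [240.0, 186.0], [0.6033, 0.0618, 0.1135])]
cap_notch [(0.82, [248.0, 188.0], [0.5964, 0.0675, 0.125])]
lug_top [(0.79, [270.0, 114.0], [0.5275, 0.0358, 0.147])]
cap_top [(0.58, [259.0, 152.0], [0.561, 0.0523, 0.125])]
stove [(0.74, [257.0, 139.0], [0.563, 0.0528, 0.0])]
matchbox [(0.69, [123.0, 52.0], [0.5738, -0.1033, 0.11])]
tumbler [(0.77, [392.0, 157.0], [0.455, 0.2203, 0.0])]
red 114 [239.3245614  197.83333333] [0.62   0.0729 0.094 ]
```

View pics/w8c.png

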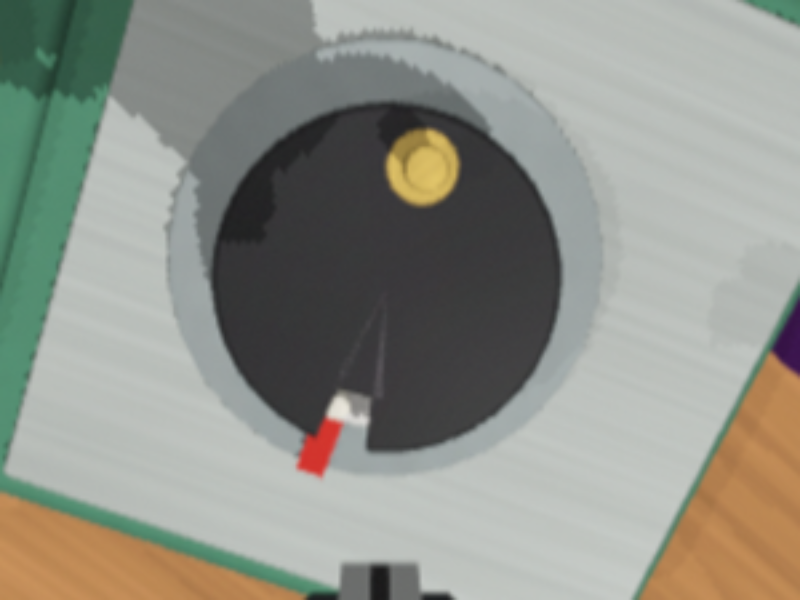

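The notch at crop (345,415) now uncovers the white pin (340,408), which looks slightly off-centre. The red mark lies at (319,447). I'll measure this precisely by fitting the cap's circle.

```bash
cat > fit.py <<'E'
from h import *
from scipy.optimize import least_squares
import sys
zc=float(sys.argv[1])
p=cams.snapshot("wrist"); g=p["img"]
# rectify the cap plane: 0.25 mm per px, world x up, y left
o=np.array([.64,.13]); S=.00025; N=640
W=np.array([[o[0]-a*S*N,o[1]-b*S*N] for a,b in((0,0),(1,0),(1,1),(0,1))])
src=np.float32([proj(p,[*w,zc]) for w in W]); dst=np.float32([[0,0],[0,N],[N,N],[N,0]])
H=cv2.getPerspectiveTransform(src,dst)
r=cv2.warpPerspective(g,H,(N,N),flags=cv2.INTER_CUBIC)
m=(r.max(2)<75).astype(np.uint8); m=cv2.morphologyEx(m,cv2.MORPH_OPEN,np.ones((7,7)))
n,l,st,c=cv2.connectedComponentsWithStats(m); i=l[int((o[0]-.56)/S)-20,int((o[1]-.0505)/S)] or 1+np.argmax(st[1:,4])
cn=max(cv2.findContours((l==i).astype(np.uint8),cv2.RETR_EXTERNAL,cv2.CHAIN_APPROX_NONE)[0],key=len)[:,0]
P=np.c_[o[0]-cn[:,1]*S,o[1]-cn[:,0]*S]
f=least_squares(lambda v:np.hypot(P[:,0]-v[0],P[:,1]-v[1])-.052,[.56,.05],loss="cauchy",f_scale=.0005)
C=f.x; print("axis",C.round(4),"median res",np.median(abs(f.fun)).round(5))
hsv=cv2.cvtColor(g,cv2.COLOR_BGR2HSV)
red=(((hsv[...,0]<8)|(hsv[...,0]>172))&(hsv[...,1]>150)&(hsv[...,2]>80))
rr=np.argwhere(red)[:,::-1]; Q=np.array([at(p,x/[512,384],.094)[:2] for x in rr.astype(float)])
Q=Q[np.hypot(*(Q-C).T)<.09]
d=Q-C; R=np.hypot(*d.T); A=np.degrees(np.arctan2(d[:,1],d[:,0]))
for a,b in((.05,.06),(.06,.067),(.067,.078)):
    k=(R>a)&(R<b); print("red ang",a,k.sum(),A[k].mean().round(1) if k.any() else None)
for a in(15,20,25):
    for rad in(.034,.052,):
        q=C+rad*np.array([np.cos(np.radians(a)),np.sin(np.radians(a))]); 
# polar unwrap of the rectified plane, angles 0..45 deg, radii 30..54
ang=np.arange(0,46,1.)
for rad in(.036,.040,.044,.048,.051):
    v=[int(r[int((o[0]-C[0]-rad*np.cos(t))/S),int((o[1]-C[1]-rad*np.sin(t))/S)].max()) for t in np.radians(ang)]
    print(rad,v)
cv2.imwrite("pics/rect.png",r)
E
python3 fit.py .125
```

```text
axis [0.5601 0.0508] median res 0.00133
red ang 0.05 29 21.6
red ang 0.06 45 19.9
red ang 0.067 37 19.9
0.036 [57, 57, 57, 57, 58, 58, 58, 58, 58, 59, 58, 58, 58, 57, 63, 81, 155, 198, 214, 210, 208, 200, 207, 181, 151, 136, 134, 136, 136, 136, 137, 137, 136, 122, 95, 76, 61, 63, 63, 63, 61, 61, 62, 61, 61, 62]
0.04 [57, 57, 56, 56, 57, 58, 57, 57, 57, 57, 57, 57, 57, 58, 64, 97, 171, 218, 226, 227, 229, 231, 234, 233, 223, 214, 204, 193, 169, 171, 203, 208, 204, 173, 129, 66, 58, 58, 61, 61, 61, 61, 61, 61, 61, 61]
0.044 [57, 55, 55, 56, 56, 56, 57, 57, 57, 57, 57, 57, 58, 58, 58, 78, 141, 200, 210, 211, 211, 211, 212, 194, 172, 158, 163, 165, 166, 166, 167, 167, 169, 144, 108, 66, 60, 60, 61, 62, 61, 61, 62, 62, 62, 62]
0.048 [55, 55, 56, 57, 56, 56, 55, 57, 57, 57, 57, 57, 56, 57, 58, 103, 166, 206, 212, 211, 211, 211, 209, 192, 164, 165, 167, 167, 166, 166, 166, 167, 169, 162, 101, 66, 60, 61, 61, 60, 61, 62, 62, 61, 61, 63]
0.051 [138, 143, 142, 152, 140, 145, 142, 144, 142, 132, 135, 132, 131, 152, 176, 183, 189, 206, 210, 210, 210, 210, 210, 184, 161, 163, 166, 167, 167, 167, 167, 168, 168, 168, 146, 125, 123, 128, 123, 125, 118, 122, 120, 115, 126, 113]
```

View pics/rect.png

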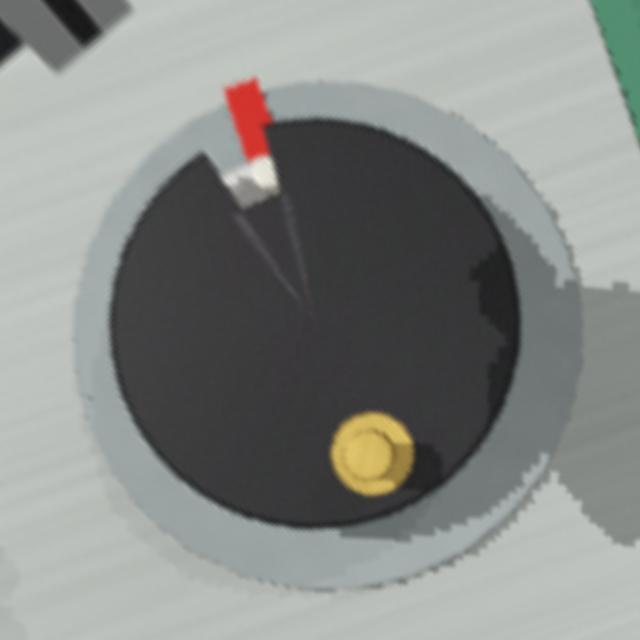

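The rectified view shows the notch centred at about 24.5° and the red mark at 20°. The cap is therefore 4–5° too far anticlockwise, about 3.3 mm at the notch. I'll nudge it back with the other finger.

```bash
python3 -m inch '{"translation": [[0.025,0.004,0],[0.025,0.004,0],[0.023,0.004,0],[0,0,0],[0,0,0.02],[0,0,0.02],[0,0,0]], "angular": [[0.08,-0.17,0],[0,0,0],[0,0,0],[0,0,0],[0,0,0],[0,0,0],[0,0,0]], "grip": [0.6,0.6,0.6,0.6,0.6,0.6,0.6]}'; python3 pol.py
```

```text
clock: 11.98
tcp_pos: [0.5257, 0.0334, 0.2304]
eef_rot: [[-0.764, -0.645, 0.008], [-0.645, 0.764, -0.004], [-0.003, -0.008, -1.0]]
force: [-0.7, -1.5, -0.2]
grip_width: 0.405
r 0.0381 ang -153.3 yaw -139.9 tilt [-0.003 -0.008] q7 1.7397843143867342 F tool [ 1.5 -0.7  0.2]
```

```bash
python3 -m inch '{"translation": [[-0.002,0.001,0.02],[-0.001,0.001,0.02],[0,0,0.018],[0,0,0.012],[0,0,0.007],[0,0,0]], "angular": [[-0.08,0,0],[0,0,0],[0,0,0],[0,0,0],[0,0,0],[0,0,0]], "grip": [0.6,0.6,0.6,0.6,0.6,0.6]}'; python3 pol.py
```

```text
clock: 12.48
tcp_pos: [0.5319, 0.0386, 0.1552]
eef_rot: [[-0.765, -0.644, 0.01], [-0.644, 0.765, 0.003], [-0.01, -0.004, -1.0]]
force: [-0.2, -0.2, 0.6]
grip_width: 0.402
r 0.0303 ang -156.9 yaw -139.9 tilt [-0.01  -0.004] q7 1.6489328459790922 F tool [ 0.3 -0.  -0.6]
```

```bash
python3 -m inch '{"translation": [[0.0025,0.003,0.002],[0.0025,0.003,0.001],[0,0.003,0],[0,0.002,0],[0,0,0]], "angular": [[0,0,0],[0,0,0],[0,0,0],[0,0,0],[0,0,0]], "grip": [0.6,0.6,0.6,0.6,0.6]}'; python3 pol.py
```

```text
clock: 12.9
tcp_pos: [0.5221, 0.0454, 0.1553]
eef_rot: [[-0.765, -0.644, 0.015], [-0.644, 0.765, 0.004], [-0.014, -0.007, -1.0]]
force: [0.8, -0.1, 0.3]
grip_width: 0.404
r 0.038 ang -172.3 yaw -139.9 tilt [-0.014 -0.007] q7 1.6368445938243348 F tool [-0.6 -0.5 -0.3]
```

```bash
python3 -m inch '{"translation": [[0,0.0025,0],[0,0.0015,0]], "angular": [[0,0,0],[0,0,0]], "grip": [0.6,0.6]}'; python3 pol.py
```

```text
clock: 13.07
tcp_pos: [0.5202, 0.0481, 0.156]
eef_rot: [[-0.765, -0.644, 0.017], [-0.644, 0.765, 0.003], [-0.015, -0.009, -1.0]]
force: [1.0, -1.8, -2.0]
grip_width: 0.401
r 0.0397 ang -176.6 yaw -139.9 tilt [-0.015 -0.009] q7 1.6311214188996337 F tool [ 0.4 -2.   2. ]
```

```bash
python3 -m inch '{"translation": [[0,-0.006,0],[0,-0.005,0],[0,0,-0.012],[0,0,-0.025],[-0.01,0,-0.03],[-0.03,0,-0.03],[-0.03,0,-0.02],[0,-0.01,0],[0,0,0]], "angular": [[0,0.1,0],[0,0,0],[0,0,0],[0,0,0],[0,0,0],[0,0,0],[0,0,0],[0,0,0],[0,0,0]], "grip": [0.6,0.6,0.6,0.6,0.6,1,1,1,1]}'; python3 pol.py; python3 fit.py .125
```

```text
clock: 13.82
tcp_pos: [0.5885, 0.0767, 0.2821]
eef_rot: [[-0.767, -0.641, 0.005], [-0.641, 0.767, -0.002], [-0.002, -0.005, -1.0]]
force: [0.4, -1.2, -1.2]
grip_width: -0.0
r 0.0388 ang 42.4 yaw -140.1 tilt [-0.002 -0.005] q7 1.6750695978080008 F tool [ 0.5 -1.2  1.2]
axis [0.56   0.0508] median res 0.00137
red ang 0.05 37 20.3
red ang 0.06 42 19.9
red ang 0.067 38 19.9
0.036 [58, 57, 57, 57, 57, 56, 56, 57, 57, 57, 57, 56, 56, 62, 89, 140, 174, 199, 212, 210, 209, 202, 198, 175, 149, 134, 135, 136, 137, 137, 142, 141, 120, 85, 68, 60, 60, 60, 60, 60, 60, 60, 61, 61, 61, 61]
0.04 [56, 57, 57, 55, 55, 55, 56, 56, 56, 56, 56, 56, 54, 79, 114, 183, 222, 227, 226, 226, 227, 230, 233, 233, 225, 220, 212, 207, 194, 182, 184, 185, 164, 111, 66, 61, 58, 59, 59, 59, 59, 60, 61, 62, 61, 61]
0.044 [55, 55, 55, 55, 55, 56, 57, 56, 55, 56, 57, 56, 55, 72, 127, 183, 211, 210, 210, 210, 210, 210, 210, 208, 193, 167, 162, 163, 167, 166, 166, 168, 130, 89, 66, 59, 59, 59, 60, 60, 60, 61, 61, 61, 60, 60]
0.048 [53, 53, 53, 55, 56, 55, 54, 54, 55, 55, 55, 55, 56, 72, 131, 195, 209, 210, 210, 210, 210, 210, 210, 199, 177, 162, 166, 166, 166, 166, 166, 164, 146, 92, 60, 58, 61, 60, 60, 61, 61, 61, 61, 61, 61, 62]
0.051 [139, 135, 141, 135, 140, 137, 143, 132, 145, 142, 144, 138, 105, 110, 179, 207, 210, 210, 210, 210, 210, 210, 211, 200, 166, 157, 163, 165, 166, 166, 166, 165, 147, 128, 125, 128, 122, 125, 121, 125, 132, 128, 123, 127, 111, 118]
```

View pics/rect.png

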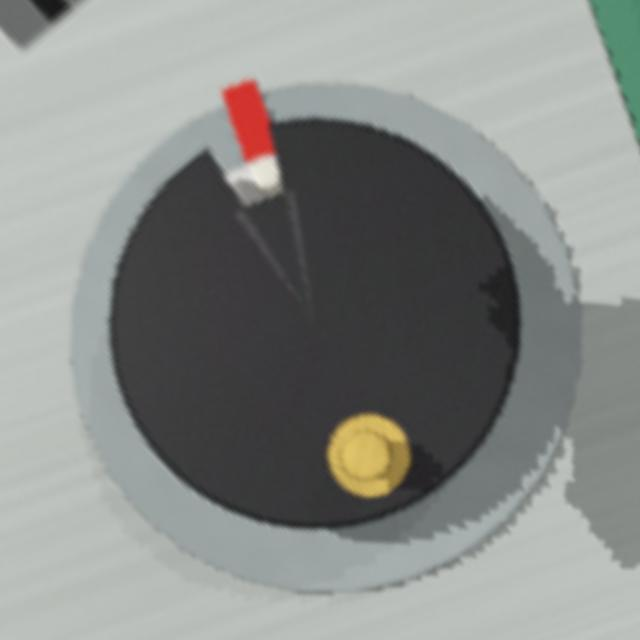

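The notch is now at about 23.2° against 19.9° for the mark, roughly 2.5 mm off. I'll give it one more small nudge.

```bash
python3 -m inch '{"translation": [[0.025,0.004,0],[0.025,0.004,0],[0.024,0.004,0],[0,0,0.02],[0,0,0.02],[0.001,0,0.02],[0.001,0,0.02],[0.001,0,0.018],[0.001,0,0.018],[0,0,0.008],[0,0,0.003],[0,0,0]], "angular": [[0,0,0],[0,0,0],[0,0,0],[0,0,0],[0,0,0],[0,0,0],[0,0,0],[0,0,0],[0,0,0],[0,0,0],[0,0,0],[0,0,0]], "grip": [0.6,0.6,0.6,0.6,0.6,0.6,0.6,0.6,0.6,0.6,0.6,0.6]}'; python3 pol.py
```

```text
clock: 14.87
tcp_pos: [0.5048, 0.0319, 0.1454]
eef_rot: [[-0.77, -0.638, -0.009], [-0.638, 0.77, -0.003], [0.009, 0.004, -1.0]]
force: [0.3, -0.7, 2.5]
grip_width: 0.398
r 0.0581 ang -161.3 yaw -140.4 tilt [0.009 0.004] q7 1.6521054180181087 F tool [ 0.3 -0.7 -2.5]
```

```bash
python3 -m inch '{"translation": [[0,-0.003,-0.006],[0,-0.003,-0.002],[-0.008,0,0],[-0.008,0,0],[0,0,0]], "angular": [[0,0,0],[0,0,0],[0,0,0],[0,0,0],[0,0,0]], "grip": [0.6,0.6,0.6,0.6,0.6]}'; python3 pol.py
```

```text
clock: 15.28
tcp_pos: [0.5239, 0.0378, 0.1574]
eef_rot: [[-0.771, -0.636, -0.005], [-0.636, 0.771, -0.003], [0.006, 0.001, -1.0]]
force: [0.3, -0.2, -1.9]
grip_width: 0.396
r 0.0381 ang -160.4 yaw -140.5 tilt [0.006 0.001] q7 1.6481180505572353 F tool [-0.1 -0.4  1.9]
```

```bash
python3 -m inch '{"translation": [[0,0.004,0.003],[0,0.003,0.001],[0,0.002,0],[0,0.002,0],[0,0.0015,0],[0,0.0015,0]], "angular": [[0,0,0],[0,0,0],[0,0,0],[0,0,0],[0,0,0],[0,0,0]], "grip": [0.6,0.6,0.6,0.6,0.6,0.6]}'; python3 pol.py; python3 -c "
from h import *
p=telemetry.read_state()['tcp_pos'];print(-.636*p[0]+.771*p[1])"
```

```text
clock: 15.78
tcp_pos: [0.5164, 0.0499, 0.1534]
eef_rot: [[-0.77, -0.638, -0.001], [-0.638, 0.77, -0.004], [0.003, -0.002, -1.0]]
force: [2.6, -0.2, -1.5]
grip_width: 0.398
r 0.0434 ang -179.2 yaw -140.4 tilt [ 0.003 -0.002] q7 1.6216136068827958 F tool [-1.9 -1.8  1.5]
-0.2899617047144074
```

Moved 3.7 mm past the previous end along y. I'll back off, rise over the axis and check.

```bash
python3 -m inch '{"translation": [[0,-0.006,0],[0,-0.005,0],[0,0,-0.012],[0,0,-0.025],[-0.01,0,-0.03],[-0.03,0,-0.03],[-0.03,0,-0.02],[0,-0.01,0],[0,0,0]], "angular": [[0,0,0],[0,0,0],[0,0,0],[0,0,0],[0,0,0],[0,0,0],[0,0,0],[0,0,0],[0,0,0]], "grip": [0.6,0.6,0.6,0.6,0.6,1,1,1,1]}'; python3 pol.py; python3 fit.py .125
```

```text
clock: 16.53
tcp_pos: [0.5824, 0.0778, 0.277]
eef_rot: [[-0.772, -0.635, -0.012], [-0.635, 0.773, -0.002], [0.011, 0.006, -1.0]]
force: [0.8, -1.4, -0.9]
grip_width: 0.001
r 0.0354 ang 50.3 yaw -140.6 tilt [0.011 0.006] q7 1.668658130815888 F tool [ 0.3 -1.6  0.9]
axis [0.56   0.0506] median res 0.00141
red ang 0.05 42 20.3
red ang 0.06 43 20.1
red ang 0.067 36 20.0
0.036 [55, 55, 56, 56, 56, 55, 59, 83, 135, 163, 153, 152, 141, 137, 140, 150, 165, 192, 205, 219, 202, 183, 162, 150, 141, 112, 85, 63, 59, 57, 58, 58, 58, 58, 58, 59, 59, 59, 59, 59, 59, 58, 59, 60, 60, 60]
0.04 [54, 55, 55, 54, 55, 56, 58, 102, 162, 208, 213, 214, 211, 212, 208, 204, 224, 228, 218, 195, 179, 174, 172, 171, 174, 155, 93, 67, 55, 58, 59, 59, 59, 58, 58, 60, 61, 61, 60, 60, 59, 59, 58, 59, 60, 61]
0.044 [55, 54, 54, 55, 55, 54, 58, 89, 133, 160, 166, 165, 153, 168, 199, 211, 210, 210, 210, 210, 210, 209, 210, 209, 208, 167, 101, 62, 57, 57, 58, 58, 59, 59, 59, 59, 59, 60, 60, 59, 59, 60, 60, 60, 61, 60]
0.048 [52, 53, 53, 53, 54, 54, 57, 91, 137, 161, 165, 160, 148, 157, 186, 209, 210, 210, 210, 209, 210, 210, 210, 207, 197, 155, 92, 60, 58, 57, 56, 57, 58, 58, 57, 59, 60, 60, 59, 59, 60, 61, 61, 61, 60, 60]
0.051 [153, 142, 146, 143, 154, 149, 142, 146, 156, 162, 163, 162, 154, 135, 171, 207, 210, 210, 210, 210, 210, 210, 210, 209, 190, 155, 147, 126, 136, 139, 140, 129, 137, 140, 137, 130, 132, 118, 112, 116, 120, 115, 111, 117, 110, 121]
```

Now the notch spans 7.5–26°, centre 16.7°, against 20° for the mark. That is about 2.5 mm off and inside the 4 mm of play. I'll go to the axis with closed fingers and press, watching force and height.

```bash
python3 -m inch '{"translation": [[0.016,-0.003,0],[0.017,-0.003,0],[0,0,0.02],[0,0,0.02],[0,0,0.02],[0,0,0.015],[0,0,0.01],[0,0,0.005],[0,0,0]], "angular": [[0.05,-0.1,0],[0,0,0],[0,0,0],[0,0,0],[0,0,0],[0,0,0],[0,0,0],[0,0,0],[0,0,0]], "grip": [1,1,1,1,1,1,1,1,1]}'; python3 pol.py
```

```text
clock: 17.33
tcp_pos: [0.5482, 0.0517, 0.1809]
eef_rot: [[-0.772, -0.636, -0.013], [-0.636, 0.772, 0.001], [0.009, 0.009, -1.0]]
force: [-0.3, -0.4, 0.3]
grip_width: -0.006
r 0.0116 ang 174.0 yaw -140.5 tilt [0.009 0.009] q7 1.6468762107282053 F tool [ 0.4 -0.1 -0.3]
```

```bash
python3 -m inch '{"translation": [[-0.004,-0.004,0.01],[-0.004,-0.004,0.008],[0,0,0.004],[0,0,0]], "angular": [[0,-0.05,0],[0,0,0],[0,0,0],[0,0,0]], "grip": [1,1,1,1]}'; python3 pol.py
```

```text
clock: 17.67
tcp_pos: [0.5612, 0.0507, 0.1583]
eef_rot: [[-0.772, -0.635, -0.006], [-0.635, 0.772, 0.005], [0.002, 0.008, -1.0]]
force: [-0.3, -0.4, 0.1]
grip_width: 0.002
r 0.0014 ang 7.5 yaw -140.6 tilt [0.002 0.008] q7 1.627770882273092 F tool [ 0.5 -0.1 -0.1]
```

```bash
python3 -m inch '{"translation": [[0,0,0.004],[0,0,0.003],[0,0,0.003],[0,0,0.003],[0,0,0.003]], "angular": [[0,0,0],[0,0,0],[0,0,0],[0,0,0],[0,0,0]], "grip": [1,1,1,1,1]}'; python3 pol.py
```

```text
clock: 18.08
tcp_pos: [0.5625, 0.0515, 0.1431]
eef_rot: [[-0.772, -0.635, -0.004], [-0.635, 0.772, 0.005], [-0.0, 0.007, -1.0]]
force: [-2.9, -1.0, 7.9]
grip_width: 0.001
r 0.0029 ang 20.6 yaw -140.6 tilt [-0.     0.007] q7 1.6107623134457687 F tool [ 2.9  1.1 -7.8]
```

```bash
python3 -m inch '{"translation": [[0,0,0.003],[0,0,0.003],[0,0,0.003],[0,0,0.003]], "angular": [[0,0,0],[0,0,0],[0,0,0],[0,0,0]], "grip": [1,1,1,1]}'; python3 pol.py
```

```text
clock: 18.42
tcp_pos: [0.5627, 0.0518, 0.1377]
eef_rot: [[-0.773, -0.635, -0.005], [-0.635, 0.773, -0.002], [0.005, 0.002, -1.0]]
force: [-8.8, -3.6, 26.8]
grip_width: 0.001
r 0.0031 ang 23.5 yaw -140.6 tilt [0.005 0.002] q7 1.5990046176946728 F tool [  9.2   2.9 -26.7]
```

Force rose to 27 N at TCP z 0.1377, which is 22 mm above 116 mm and so matches the seat. I'll hold briefly, lift away and check.

```bash
python3 -m inch '{"translation": [[0,0,0.002],[0,0,0.002],[0,0,0.001]], "angular": [[0,0,0],[0,0,0],[0,0,0]], "grip": [1,1,1]}'; python3 pol.py
python3 -m inch '{"translation": [[0,0,-0.01],[0,0,-0.02],[0,0,-0.03],[0,0,-0.03],[-0.02,0,-0.03],[-0.02,0,-0.02],[0,0,0],[0,0,0]], "angular": [[0,0,0],[0,0,0],[0,0,0],[0,0,0],[0,0,0],[0,0,0],[0,0,0],[0,0,0]], "grip": [1,1,1,1,1,1,1,1]}'; python3 fit.py .116
python3 - <<'E'
from h import *
p=cams.snapshot("top");q=cams.snapshot("scene")
for n,pp in(("top",p),("scene",q)):
  for k in("tumbler","mug","sugar_jar","pan_support","matchbox"):
    r=cams.pinpoint(pp,k); z=.11 if k=="matchbox" else 0
    print(n,k,[np.round(at(pp,a["xy"],z)[:2],3).tolist() for a in r[:1]])
E
```

```text
clock: 18.67
tcp_pos: [0.5625, 0.0518, 0.1381]
eef_rot: [[-0.773, -0.634, -0.005], [-0.634, 0.773, -0.008], [0.009, -0.003, -1.0]]
force: [-1.4, -0.9, 2.3]
grip_width: -0.001
r 0.003 ang 26.5 yaw -140.6 tilt [ 0.009 -0.003] q7 1.595235644776682 F tool [ 1.7  0.2 -2.3]
clock: 19.33
tcp_pos: [0.5937, 0.0792, 0.2862]
eef_rot: [[-0.773, -0.635, -0.005], [-0.635, 0.773, -0.007], [0.009, -0.002, -1.0]]
force: [0.2, -0.1, -0.4]
grip_width: -0.001
axis [0.5601 0.0509] median res 0.00122
red ang 0.05 44 20.1
red ang 0.06 42 19.8
red ang 0.067 35 19.8
0.036 [56, 56, 56, 55, 56, 57, 61, 91, 114, 134, 137, 139, 138, 138, 139, 140, 143, 145, 145, 145, 143, 139, 137, 137, 121, 100, 76, 63, 56, 58, 59, 60, 60, 60, 60, 60, 60, 61, 61, 61, 61, 60, 60, 60, 60, 60]
0.04 [56, 56, 55, 55, 57, 58, 77, 136, 168, 186, 178, 174, 168, 185, 183, 180, 202, 223, 233, 235, 235, 236, 233, 235, 209, 152, 102, 55, 57, 59, 59, 59, 59, 59, 60, 61, 61, 60, 60, 60, 61, 60, 60, 60, 61, 61]
0.044 [56, 55, 56, 56, 56, 58, 71, 147, 198, 204, 205, 208, 211, 213, 214, 212, 215, 225, 230, 234, 235, 234, 229, 225, 191, 151, 90, 56, 57, 57, 58, 59, 59, 60, 60, 59, 60, 60, 60, 59, 59, 60, 61, 62, 61, 61]
0.048 [54, 54, 55, 54, 54, 53, 62, 92, 149, 164, 165, 166, 157, 150, 188, 210, 209, 210, 210, 210, 210, 210, 210, 210, 196, 149, 80, 56, 56, 57, 58, 58, 58, 59, 59, 59, 58, 58, 58, 59, 60, 60, 59, 60, 60, 59]
0.051 [150, 143, 143, 129, 125, 134, 136, 149, 158, 164, 165, 159, 145, 147, 179, 208, 210, 210, 210, 210, 210, 210, 210, 208, 198, 164, 135, 131, 132, 133, 117, 116, 120, 127, 127, 132, 137, 142, 120, 111, 114, 120, 115, 111, 117, 121]
top tumbler [[0.467, 0.222]]
top mug [[0.435, -0.494]]
top sugar_jar [[0.587, -0.536]]
top pan_support [[0.595, -0.525]]
top matchbox []
scene tumbler [[0.455, 0.229]]
scene mug [[0.421, -0.48]]
scene sugar_jar [[0.631, 0.448]]
scene pan_support [[0.607, -0.525]]
scene matchbox [[0.593, -0.116]]
```

View pics/rect.png

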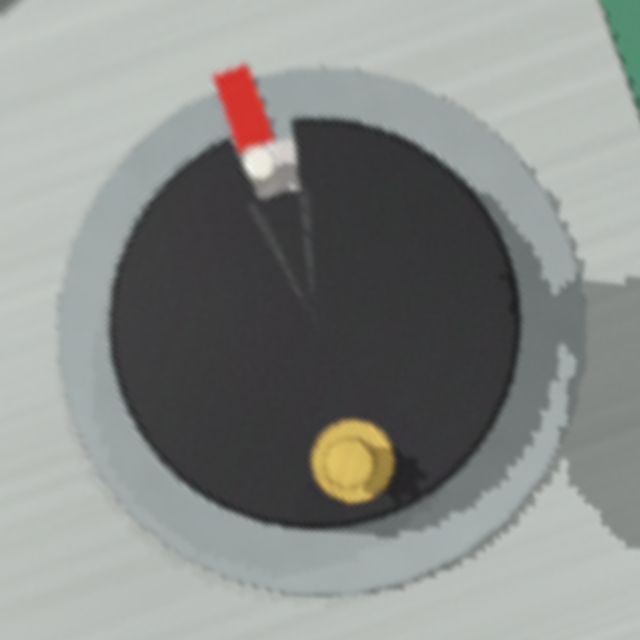

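```bash
python3 -c "
from station import workorder; print(workorder.sign_off())"
```

```text
the job is handed in; nothing more can be done
None
```

The cap is seated over the pin and the job is handed in, with no verdict reported. I pushed the brass peg about 138° anticlockwise, nudged it back in two small steps, pressed the cap down at its centre with closed fingers, and lifted the hand clear.

**Last checks**
- **Height:** the fingertips stopped at about 116 mm above the table, the seated height, with the push force peaking at about 27 N. The cap's size in the picture rectified at 116 mm agrees with a 9 mm drop.
- **Alignment:** the notch is centred at about 16.5° and the red mark at about 20°. That is roughly 2.6 mm off, inside the 6 mm limit but not exactly centred. The white pin shows inside the notch.
- **Hand:** it is clear of everything, about 0.15 m above where it pressed.
- **Bystanders:** I re-checked the tumbler, mug, sugar jar, pan support and matchbox, and they match their starting positions to within about 20 mm, which is detector scatter.
    - The top camera's sugar-jar report was wrong, as it pointed at the pan support. The scene camera had the jar in place.
    - The top camera missed the matchbox, and the scene camera found it in place.
    - The plates and ladle were not re-measured; the arm worked only over the burner after its first approach.
- **Pressing:** the last hold before lifting read only about 2 N. The cap had already reached its seat and stayed there.

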